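# Cap the purge post and set the purge valve two turns open

## Robot

A 6-joint arm with a two-finger parallel gripper is mounted at the origin on the work surface. World frame = base frame: x ahead of the robot, y to its left, z up, the work surface at z = 0. Lengths are in m, angles in rad, forces in N, time in s.
With the tool pointing down it reaches from about 0.35 to 0.775 m from the base axis. Payload 7.3 kg.
Tool frame: the origin (TCP) lies between the finger pads, 19 mm behind the fingertips; this is the grasp point; z points along the fingers, y is the line along which they close (so a half turn about z gives the same grasp; the last joint's range is limited). The gripper opens to 92 mm and grips with 3 to 60 N. Pads are 19 mm wide; open, the fingers measure 130 mm over their backs; the gripper's body (75 mm by 190 mm) begins 47 mm behind the grasp point.
Start: joints at [-1.343, 0.342, 1.524, -0, 1.275, -0.146], TCP at [0.192, -0.489, 0.246] pointing down, gripper open.
Joint ranges: [-2.53, 2.53], [-0.77, 2.02], [0.04, 2.7], [-1, 4.14], [0.28, 2.66], [-3.11, 3.11]. Speed limits (rad/s): [2.57, 2.57, 3.14, 3.14, 3.14, 3.14].

## Interface

Orientations are given as [roll, pitch, yaw] about the fixed x, y, z axes, in that order (R = Rz(yaw) Ry(pitch) Rx(roll)).
In Python, from cell import monitor, read_camera, get_calibration, job gives the robot as it stands. The module is installed in compiled form; this text tells all that it offers.
- The arm moves only by the tool send_rows, never from a script. Its argument "targets" is a list of rows, each an object with "translation": the shift along the tool's x, y, z in cm, a list of three; "spin": the turn about the tool's z in degrees; "jaw": the opening, from 0 (shut) to 1 (fully open). A call has exactly 5 rows; each row is the pose to reach, as a shift and turn from the pose commanded when the call began, along the tool's axes at that moment; what a row does not reach only later rows make up. A row lasts 1/10 s, in which the tool goes at most 50 mm and 8.59 degrees, less where a joint would pass 70% of its speed; a pose out of reach is approached as far as the arm can. A call with a gripper value outside its range is refused whole. The fingers move at their own pace and stop on an object; "force" is the grip in N (left out, the last holds). Time passes only in rows, so rows that repeat a pose let the fingers close, or fill a call up. It gives the time, the measured TCP pose, the force, the opening and the grip force at its end, in the units of the state.
- monitor.observe(): the state, without advancing time (a new reading comes with each control period).
- read_camera(name): name is "scene" or "top" or "wrist"; returns (picture, depth): 384x512x3 uint8, red, green, blue; 384x512 float32, m along the optical axis (not along the pixel's ray), 0 where there is no reading.
- get_calibration(name): a dict with "intrinsics" (3x3 intrinsics, pixels), "origin" and "orientation" of the camera in the world; the wrist camera has in their place "hand_eye" (4x4, takes a point from camera to tool coordinates, whose origin is the TCP and whose axes are the flange's). Camera axes: x right, y up, looking along -z (the intrinsics and any distortion apply to the point x, -y, -z); pixel columns grow to the right and rows downward; lengths in m; the calibration is good to about 2 mm. A picture is of the moment at which its call begins: read the wrist's pose just before it. get_calibration takes no time and is no camera call.
- job.hand_in(): hands the job in; it is judged then, once.
The state is a dict: "time": time; "qpos": joint angles; "qvel": joint speeds; "joint_efforts": joint torques, N m; "tool_pos": TCP position; "tool_rot": TCP orientation; "contact_force": force on the tool from outside, world axes, zero at the start; "torque": the same for the moment, N m; "opening": finger opening in m; "grip_force": force on a finger pad.
Only numpy, scipy, OpenCV 4.12 (cv2) and the standard library are available. Lean on these libraries where they do the work, as an engineer would, in place of code of your own. Each camera call takes 0.05 s, during which the arm holds its last target. There are 200 camera calls.

## Task

Take the short capped tube from its V rest, turn it open end down and lower it gently over the upright purge post until it sits fully down on its seat, and let go of it. Then take the black revolving handle of the valve handwheel, close the valve (clockwise from above) all the way to its stop, and back it off exactly two turns. Finish still holding the handle there with the gripper closed on it, and leave everything else on the bench undisturbed.

Things in the scene. Friction and masses are not known exactly. Their poses are not given: they have to be found in the camera images.
- tube: plain aluminium tube, 44 outside diameter, 84 long, wall 4, one end open, the other closed by a 5 thick cap; 0.13 to 0.25 kg. Origin: centre of the open mouth; z axis runs along the tube from mouth to cap (points up when it stands open end down, level in the rest). At the start it lies on its side in the V rest, its axis 50 above the bench
- v_rest: fixed steel rest: base 100 x 70 x 10, two V supports 12 thick, 60 apart (48 clear between them), reaching 45 above the bench and 32 to either side of the tube. Origin: centre of its underside; its x axis points along the tube from cap to mouth, the tube's middle is over the origin
- seat (a point): centre of the flat round seat (56 diameter, 40 above the bench) from which the purge post rises: brass, 20 diameter, 65 tall above the seat, its last 10 tapered. The tube's mouth rests on the seat, post inside. On one fixed base plate (110 x 320 x 12) with the valve, 210 away, and a low pipe and a gauge (81 high) half-way; z up
- stem (a point): centre of the valve's level handwheel, on its vertical axis, 102 above the bench: 112 outside diameter (rim circle 100, bar 12 thick), four spokes, small hub; nothing of it but the handle rises above 110 over the bench. z up, x and y along the sides of the base plate: the seat lies 210 away along -y
- wheel (a joint): angle of the handwheel in rad: 0 = closed, at the hard stop; grows counter-clockwise from above as it opens (clockwise closes). Starts 1 to 5 rad open, stays where left (friction 0.12 N m, some 2.4 N at the handle), could turn on to 17. At angle a the handle lies in direction a from the stem, counter-clockwise from the stem point's x axis
- grip: the handwheel's black upright revolving handle, 18 to 21 diameter, 57 tall, standing on the rim 50 from the stem axis; it turns freely on its own pin, so it can stay clamped in the gripper while led round in a circle. Origin: its middle, 139 above the bench (it spans 111 to 168); z up
- magnet: bystander, to be left alone: red triangular welding magnet, about 90 x 80 x 18, lying flat; origin near the centre of its underside
- nut: bystander, to be left alone: steel ring nut, 42 across, 16 high, lying flat; origin near the centre of its underside
- billet: bystander, to be left alone: thick steel ring standing upright, 70 across, 60 high, 24 bore; origin near the centre of its underside
- clamp: bystander, to be left alone: grey C-clamp lying flat, about 110 x 150 x 20; origin near the centre of its underside
- jar: bystander, to be left alone: closed white jar, 60 across, 70 high; origin near the centre of its underside
- brush: bystander, to be left alone: brush lying flat; origin on its underside
- hammer: bystander, to be left alone: hammer lying flat; origin on its underside
- coupon: bystander, to be left alone: flat steel bar 110 x 50 x 8; origin near the centre of its underside
There are look-alikes about, which are no part of the job. What is shaped like the tube but turquoise is not meant.

How it is judged:
On the way, in this order (a step that is already met when the one before it is completed fails the run):
1. the tube stands open end down over the post, fully down on the seat, released (horizontal distance between tube and seat below 0.013 m and z of tube in the frame of seat below 0.005 m and angle between tube's own z axis and vertical below 0.06 rad and contact force between the fingers and tube below 0.1 N and linear speed of tube below 0.02 m/s), for 0.2 s.
2. the valve is closed to its stop (value of joint wheel below 0.1 rad), for 0.1 s.
At the end, for the whole second after the job is handed in: Valve closed to its stop (under 0.1 rad), then at rest two turns open (12.57 +-0.25 rad), gripper closed on its handle (over 4 N, TCP within 30 mm of its middle); tube open end down on the seat (13 mm of centre, 5 mm of fully down, 0.06 rad of upright), untouched (horizontal distance between tube and seat below 0.013 m and z of tube in the frame of seat below 0.005 m and angle between tube's own z axis and vertical below 0.06 rad and value of joint wheel between 12.3164 and 12.8164 rad and velocity of joint wheel between -0.1 and 0.1 rad/s and contact force between the fingers and grip above 4 N and distance between the grasp point and grip below 0.03 m and contact force between the arm and tube below 0.1 N); the arm keeps its last pose, push and grip.
It fails at once if a bystander was moved more than 30 mm (distance of any of magnet, nut, billet, clamp, jar, brush, hammer, coupon from where it was at the start of the episode above 0.03 m).
It fails at once if the tube was dropped onto the post (faster than 0.6 m/s near the seat) (distance between tube and seat below 0.05 m and linear speed of tube above 0.6 m/s).
It fails at once if the valve was opened well past two turns (over 13.2 rad) (value of joint wheel above 13.2 rad).
It also fails if it takes over 72 s, if anything falls off the work surface, if the arm or the gripper's body presses on something with over 40 N, if the wrist force passes 120 N, or if a joint passes its speed limit or range.

## Working session

There is one attempt and no reset: what is moved stays moved. The work goes in short steps, Python scripts to look and compute and a tool call to move; the robot and the scene stay as the last step left them, time stands still between calls to the robot, and variables do not carry over. Pictures are saved under pics/ and viewed, at most 10 in all, crops included, and the job is handed in when it is done.

Besides the shell and the picture viewer there is one more tool, called after "Emit:" as name([rows], argument=value, ...), one row to a line, values as JSON. send_rows: Moves the arm, as the interface text tells. Its arguments: {"type":"object","properties":{"targets":{"type":"array"},"force":{"type":"number"}},"required":["targets"]}

```bash
mkdir -p pics; ls; cat > h.py <<'E'
import numpy as np,cv2
from cell import monitor,read_camera,get_calibration,job
from scipy.spatial.transform import Rotation as Ro
def cam(n):
    s=monitor.observe(); p,d=read_camera(n); c=get_calibration(n)
    K=np.array(c['intrinsics'])
    if n=='wrist':
        T=np.eye(4); T[:3,:3]=rot(s['tool_rot']); T[:3,3]=s['tool_pos']; T=T@np.array(c['hand_eye'])
    else:
        T=np.eye(4); o=np.array(c['orientation']); T[:3,:3]=o if o.shape==(3,3) else rot(o); T[:3,3]=c['origin']
    return p,d,K,T
def rot(o):
    o=np.array(o)
    return o if o.shape==(3,3) else Ro.from_euler('xyz',o).as_matrix()
def cloud(d,K,T):
    v,u=np.mgrid[:d.shape[0],:d.shape[1]]
    P=np.stack([(u-K[0,2])/K[0,0]*d,-(v-K[1,2])/K[1,1]*d,-d],-1)
    W=P@T[:3,:3].T+T[:3,3]; W[d<=0]=np.nan
    return W
E
python3 - <<'E'
from h import *
for n in ['scene','top']:
    p,d,K,T=cam(n); np.savez(n,p=p,d=d,K=K,T=T)
    cv2.imwrite(f'pics/{n}.png',cv2.resize(p[:,:,::-1],(800,600)))
    print(get_calibration(n))
print(get_calibration('wrist')); print(monitor.observe())
E
```

```text
pics
{'intrinsics': array([[355.24086141,   0.        , 257.17530831],
       [  0.        , 355.24086141, 189.47150631],
       [  0.        ,   0.        ,   1.        ]]), 'origin': array([0.88872269, 0.60747744, 0.95610108]), 'orientation': array([ 0.70065041, -0.01803884,  2.69683063])}
{'intrinsics': array([[443.48367003,   0.        , 257.10560073],
       [  0.        , 443.48367003, 194.4287524 ],
       [  0.        ,   0.        ,   1.        ]]), 'origin': array([ 0.47578914, -0.01927487,  1.40002222]), 'orientation': array([ 0.09280678, -0.00729511, -1.5492281 ])}
{'intrinsics': array([[280.41396526,   0.        , 248.87598753],
       [  0.        , 280.41396526, 189.43627174],
       [  0.        ,   0.        ,   1.        ]]), 'hand_eye': array([[-4.95193109e-04,  9.62447841e-01,  2.71466219e-01,
         7.29104441e-02],
       [ 9.99999202e-01,  7.92064178e-04, -9.84018361e-04,
        -1.25305445e-04],
       [-1.16208501e-03,  2.71465515e-01, -9.62447465e-01,
        -1.38780058e-01],
       [ 0.00000000e+00,  0.00000000e+00,  0.00000000e+00,
         1.00000000e+00]])}
{'time': 0.1, 'qpos': array([-1.34298845e+00,  3.42660829e-01,  1.52489108e+00, -2.06740630e-05,
        1.27542378e+00, -1.45986507e-01]), 'qvel': array([-7.09733720e-04, -1.50573981e-03, -1.80449736e-03,  4.06857562e-05,
        8.09767170e-05,  1.45525038e-04]), 'joint_efforts': array([ 1.78669936e-03, -4.32004809e+01, -2.44694656e+01,  7.19226524e-02,
        5.25641721e-02, -5.99752866e-05]), 'tool_pos': array([ 0.19164998, -0.48841275,  0.24492103]), 'tool_rot': array([-3.14022145e+00, -1.81628068e-04,  3.73800289e-01]), 'contact_force': array([-0.01876223, -0.50469372,  0.14975272]), 'torque': array([-0.0179341 ,  0.04084084,  0.02575567]), 'grip_force': 0.0, 'opening': 0.09209133755498525}
```

View pics/scene.png

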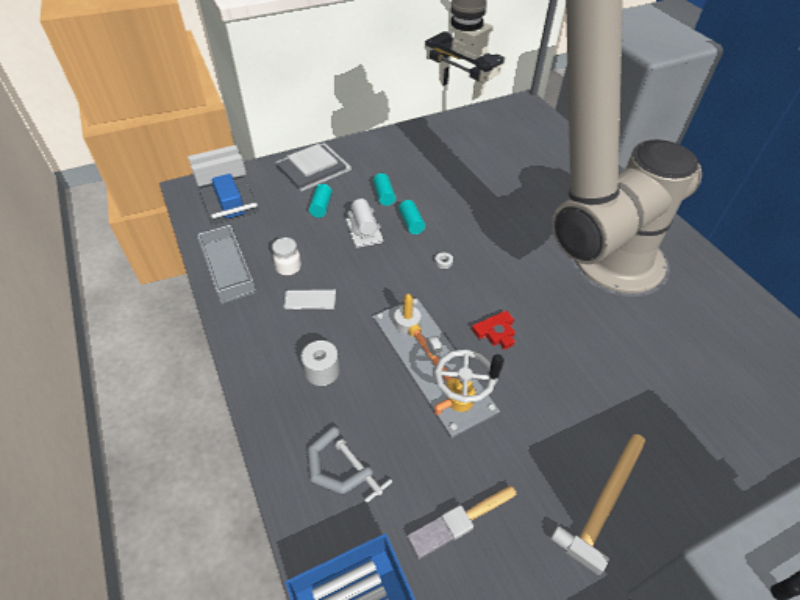

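View pics/top.png

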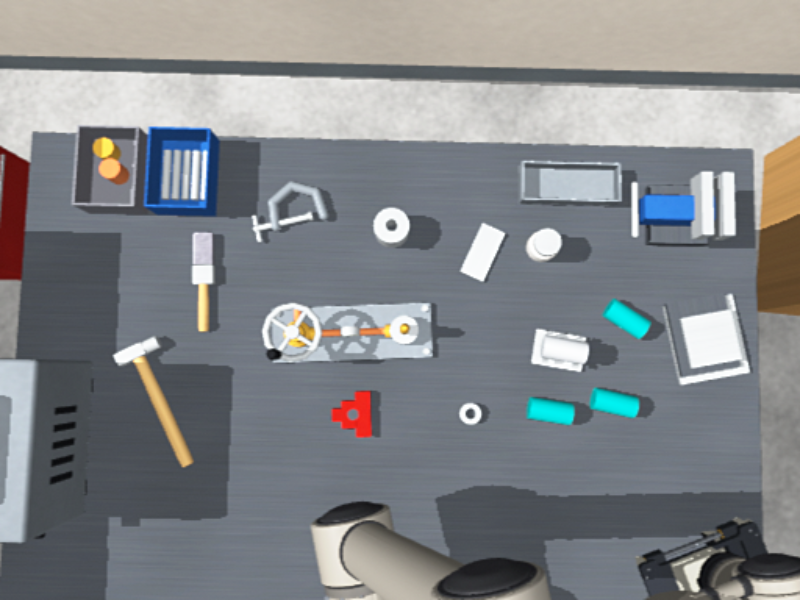

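The bare tube lies in the white V rest at (563,350) in the top view. The look-alikes are the turquoise tubes at (552,410), (615,402) and (628,319), and the billet (391,226) and jar (544,246) are bystanders. The wheel is at (291,331), its handle at (272,354) and the post at (403,329).

```bash
cat > m.py <<'E'
from h import *
f=np.load('top.npz'); W=cloud(f['d'],f['K'],f['T']); p=f['p']
def reg(x0,x1,y0,y1):
    x0,x1,y0,y1=[int(v*.64) for v in (x0,x1,y0,y1)]
    m=np.zeros(W.shape[:2],bool); m[y0:y1,x0:x1]=1
    return m&np.isfinite(W[...,2])
def info(n,m):
    P=W[m]
    r=cv2.minAreaRect(P[:,:2].astype(np.float32)*1000)
    print(n,len(P),'med',np.median(P,0).round(4),'rect',np.round(r[0],1),np.round(r[1],1),round(r[2],1),'z',np.percentile(P[:,2],[2,50,98]).round(4))
z=W[...,2]
info('bench',reg(450,520,300,350))
info('tube',reg(530,600,325,378)&(z>.055))
info('rest',reg(520,600,325,378)&(z>.006))
info('plate',reg(255,445,295,370)&(z>.006)&(z<.02))
info('seat',reg(380,430,310,350)&(z>.03)&(z<.05))
info('post',reg(380,430,310,350)&(z>.09))
info('rim',reg(250,330,295,370)&(z>.095)&(z<.115))
info('handle',reg(250,330,295,370)&(z>.15))
t=reg(530,600,325,378)&(z>.055)
P=W[t]; print('axis', np.linalg.svd((P-P.mean(0))[:,:2],full_matrices=False)[2][0])
cv2.imwrite('pics/c1.png',np.hstack([cv2.resize(np.load('scene.npz')['p'][115:165,210:275,::-1],(400,308),interpolation=2),cv2.resize(p[200:250,330:395,::-1],(400,308),interpolation=2)]))
E
python3 m.py
```

```text
bench 1402 med [ 5.683e-01 -1.941e-01 -1.000e-04] rect [ 568.7 -194. ] [ 99.  138.1] 1.2 z [-0.0063 -0.0001  0.0062]
tube 393 med [ 0.5199 -0.3426  0.0689] rect [ 519.9 -343.6] [85.7 42.1] 82.1 z [0.0566 0.0689 0.0755]
rest 767 med [ 0.518  -0.3368  0.0569] rect [ 519.4 -343.8] [100.3 160.5] 1.1 z [0.0064 0.0569 0.0743]
plate 2387 med [0.5412 0.053  0.0118] rect [548.1  79.3] [147.5 376.5] 1.7 z [0.0065 0.0118 0.0175]
seat 254 med [ 0.5512 -0.0268  0.0391] rect [547.9 -25.6] [54.  70.3] 32.0 z [0.0315 0.0391 0.0455]
post 35 med [ 0.5516 -0.0325  0.0983] rect [552.6 -31.8] [18.4 17.1] 64.4 z [0.0921 0.0983 0.1075]
rim 595 med [0.5423 0.1739 0.1061] rect [540.5 177.1] [107.6 106.8] 47.1 z [0.1    0.1061 0.1119]
handle 47 med [0.4977 0.2019 0.1659] rect [497.9 202.5] [19.5 16.8] 89.9 z [0.1511 0.1659 0.1711]
axis [-0.15515465 -0.98789019]
```

View pics/c1.png

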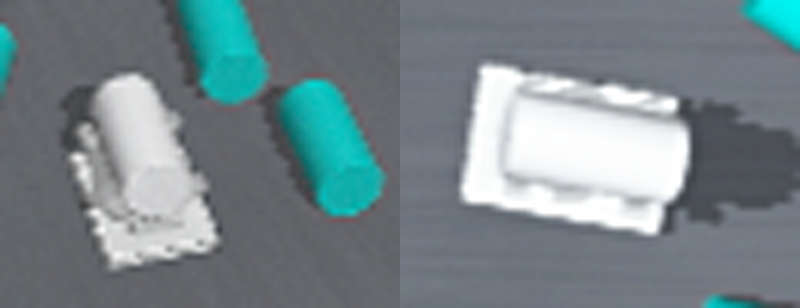

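```bash
cat >> h.py <<'E'
def go(x,y,z,yaw=None):
    "shift (cm, tool axes) and spin (deg) from the measured pose to a world target"
    s=monitor.observe(); R=rot(s['tool_rot'])
    a=R.T@(np.array([x,y,z])-s['tool_pos'])*100
    w=np.degrees(np.arctan2(R[1,0],R[0,0]))
    print('t',round(s['time'],2),'at',np.round(s['tool_pos'],4),'yaw',round(w,2),'shift cm',a.round(2),'spin',None if yaw is None else round(w-yaw,2),'F',np.round(s['contact_force'],1),'open',round(s['opening'],4),'grip',round(s['grip_force'],1))
E
python3 -c "
from h import *
go(.52,-.344,.2,81.1)"
```

```text
t 0.1 at [ 0.1916 -0.4884  0.2449] yaw 21.42 shift cm [35.84 -1.45  4.5 ] spin -59.68 F [-0.  -0.5  0.1] open 0.0921 grip 0.0
```

Emit:
send_rows([
  {"translation":[4.5,-0.2,0.5],"spin":-8},
  {"translation":[9,-0.4,1],"spin":-16},
  {"translation":[13.5,-0.6,1.5],"spin":-24},
  {"translation":[18,-0.8,2],"spin":-32},
  {"translation":[22.5,-1,2.5],"spin":-40},
])

```text
validation failed for argument at $.ta...
```

```bash
python3 -c "
from h import *
go(.52,-.344,.2,81.1)"
```

```text
t 0.1 at [ 0.1916 -0.4884  0.2449] yaw 21.42 shift cm [35.84 -1.45  4.5 ] spin -59.68 F [-0.  -0.5  0.1] open 0.0921 grip 0.0
```

Emit:
send_rows([
  {"translation":[4.5,-0.2,0.5],"spin":-8,"jaw":1},
  {"translation":[9,-0.4,1],"spin":-16,"jaw":1},
  {"translation":[13.5,-0.6,1.5],"spin":-24,"jaw":1},
  {"translation":[18,-0.8,2],"spin":-32,"jaw":1},
  {"translation":[22.5,-1,2.5],"spin":-40,"jaw":1},
])

```text
time: 0.6
tool_pos: [0.3989, -0.3962, 0.22]
tool_rot: [-3.141, -0.0, 1.078]
contact_force: [0.3, -1.4, -0.6]
opening: 0.0918
grip_force: 0.0
```

```bash
python3 -c "
from h import *
go(.52,-.344,.2,81.1)"
```

```text
t 0.6 at [ 0.3989 -0.3962  0.22  ] yaw 61.74 shift cm [10.33  8.2   2.  ] spin -19.36 F [ 0.3 -1.4 -0.6] open 0.0918 grip 0.0
```

Emit:
send_rows([
  {"translation":[3.4,2.7,0.7],"spin":-6.5,"jaw":1},
  {"translation":[6.8,5.4,1.4],"spin":-13,"jaw":1},
  {"translation":[10.3,8.2,2],"spin":-19.4,"jaw":1},
  {"translation":[10.3,8.2,2],"spin":-19.4,"jaw":1},
  {"translation":[10.3,8.2,2],"spin":-19.4,"jaw":1},
])

```text
time: 1.1
tool_pos: [0.5192, -0.3452, 0.1995]
tool_rot: [-3.14, -0.001, 1.412]
contact_force: [-0.6, -0.2, 0.5]
opening: 0.0917
grip_force: 0.0
```

```bash
cat > m2.py <<'E'
from h import *
go(.52,-.344,.2,81.1)
p,d,K,T=cam('wrist'); W=cloud(d,K,T); z=W[...,2]
m=np.isfinite(z)&(abs(W[...,0]-.52)<.06)&(abs(W[...,1]+.344)<.08)
t=m&(z>.055)&(z<.08); P=W[t]
r=cv2.minAreaRect(P[:,:2].astype(np.float32)*1000); print(len(P),'rect',r,np.percentile(P[:,2],99))
P=W[m&(z>.062)&(z<.08)]; print(np.median(P,0), np.linalg.svd((P-P.mean(0))[:,:2],full_matrices=False)[2][0])
rr=W[m&(z>.02)&(z<.048)]; print('supports rect',cv2.minAreaRect(rr[:,:2].astype(np.float32)*1000))
rr=W[m&(z>.006)&(z<.015)]; print('base',cv2.minAreaRect(rr[:,:2].astype(np.float32)*1000))
cv2.imwrite('pics/w1.png',cv2.resize(p[:,:,::-1],(800,600)))
E
python3 m2.py
```

```text
t 1.1 at [ 0.5192 -0.3452  0.1995] yaw 80.9 shift cm [ 0.13  0.06 -0.05] spin -0.2 F [-0.6 -0.2  0.5] open 0.0917 grip 0.0
3310 rect ((520.7528686523438, -342.0356140136719), (83.87641143798828, 42.1156120300293), 81.29344177246094) 0.07267435105824578
[ 0.52120678 -0.33910276  0.06968586] [-0.15195572 -0.9883873 ]
supports rect ((521.2208862304688, -339.2841796875), (78.50727844238281, 62.87613296508789), 80.68343353271484)
base ((520.793701171875, -342.24505615234375), (100.00374603271484, 70.04322814941406), 81.42314147949219)
```

View pics/w1.png

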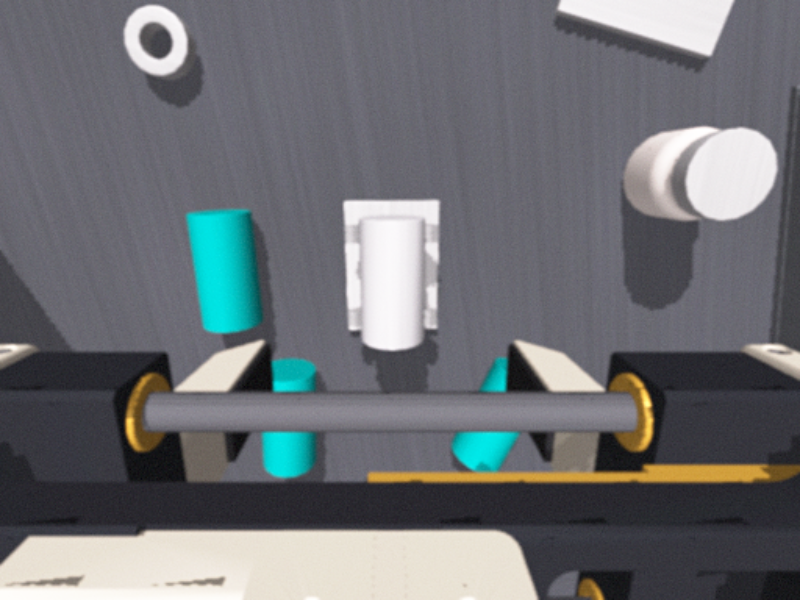

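```bash
python3 - <<'E'
from h import *
f=np.load('scene.npz'); W=cloud(f['d'],f['K'],f['T'])
a=np.array([.152,.988,0]); n=np.array([.988,-.152,0])
Q=W-np.array([.5208,-.342,.05]); s=Q@a; l=Q@n; h=Q[...,2]
m=(np.hypot(l,h)<.015)&(abs(s)<.06)
v,u=np.where(m); print(m.sum(),np.percentile(s[m],[5,25,50,75,95]).round(4)); print(f['p'][m].mean(0))
m=(np.hypot(l,h)<.027)&(abs(s)<.06); print('all',m.sum(),np.percentile(s[m],[2,50,98]).round(4))
E
```

```text
37 [0.0371 0.0398 0.0411 0.042  0.0438]
[206.72972973 207.32432432 209.21621622]
all 266 [-0.0394  0.0194  0.0436]
```

```bash
python3 -c "
from h import *
go(.5208,-.342,.052,81.3)"
```

```text
t 1.15 at [ 0.5184 -0.3459  0.2   ] yaw 80.81 shift cm [ 0.42  0.19 14.8 ] spin -0.49 F [0.1 0.1 0.2] open 0.0916 grip 0.0
```

Emit:
send_rows([
  {"translation":[0.3,0.2,3.5],"spin":-0.5,"jaw":1},
  {"translation":[0.3,0.2,7],"spin":-0.5,"jaw":1},
  {"translation":[0.3,0.2,10.5],"spin":-0.5,"jaw":1},
  {"translation":[0.3,0.2,13.5],"spin":-0.5,"jaw":1},
  {"translation":[0.3,0.2,14.8],"spin":-0.5,"jaw":1},
], force=10)

```text
time: 1.65
tool_pos: [0.5188, -0.3435, 0.05]
tool_rot: [-3.138, -0.002, 1.417]
contact_force: [-1.0, 0.8, -0.4]
opening: 0.0917
grip_force: 0.0
```

Emit:
send_rows([
  {"translation":[0,0,0],"spin":0,"jaw":0.3},
  {"translation":[0,0,0],"spin":0,"jaw":0.3},
  {"translation":[0,0,0],"spin":0,"jaw":0.3},
  {"translation":[0,0,0],"spin":0,"jaw":0.3},
  {"translation":[0,0,0],"spin":0,"jaw":0.3},
])

```text
time: 2.15
tool_pos: [0.5217, -0.3437, 0.0536]
tool_rot: [3.14, 0.001, 1.419]
contact_force: [-0.4, -0.2, 0.2]
opening: 0.0567
grip_force: 0.0
```

Emit:
send_rows([
  {"translation":[0,0,0],"spin":0,"jaw":0.3},
  {"translation":[0,0,0],"spin":0,"jaw":0.3},
  {"translation":[0,0,0],"spin":0,"jaw":0.3},
  {"translation":[0,0,0],"spin":0,"jaw":0.3},
  {"translation":[0,0,0],"spin":0,"jaw":0.3},
])

```text
time: 2.65
tool_pos: [0.5212, -0.3435, 0.0528]
tool_rot: [-3.142, 0.0, 1.419]
contact_force: [-2.2, 0.7, 5.3]
opening: 0.0446
grip_force: 10.0
```

Emit:
send_rows([
  {"translation":[0,0,-0.3],"spin":0,"jaw":0.3},
  {"translation":[0.5,0,-0.3],"spin":0,"jaw":0.3},
  {"translation":[1,0,-0.3],"spin":0,"jaw":0.3},
  {"translation":[1,0,-0.1],"spin":0,"jaw":0.3},
  {"translation":[1,0,0],"spin":0,"jaw":0.3},
])

```text
time: 3.15
tool_pos: [0.5229, -0.3327, 0.0528]
tool_rot: [-3.141, -0.001, 1.42]
contact_force: [-2.6, 5.3, 9.0]
opening: 0.0443
grip_force: 10.0
```

Emit:
send_rows([
  {"translation":[0,0,0],"spin":0,"jaw":0.75},
  {"translation":[0,0,0],"spin":0,"jaw":0.75},
  {"translation":[0,0,0],"spin":0,"jaw":0.75},
  {"translation":[0,0,-2],"spin":0,"jaw":0.75},
  {"translation":[0,0,-6],"spin":0,"jaw":0.75},
])

```text
time: 3.65
tool_pos: [0.5212, -0.3325, 0.1099]
tool_rot: [-3.136, -0.003, 1.419]
contact_force: [0.1, -0.5, 0.5]
opening: 0.0688
grip_force: 0.0
```

```bash
cat > m3.py <<'E'
from h import *
go(.52,-.344,.2,81.3)
p,d,K,T=cam('wrist'); W=cloud(d,K,T); z=W[...,2]
a=np.array([.152,.988]); n=np.array([.988,-.152]); Q=W[...,:2]-np.array([.5208,-.342]); s=Q@a; l=Q@n
t=np.isfinite(z)&(z>.062)&(z<.08)&(abs(s)<.08)&(abs(l)<.03); print(t.sum(),np.percentile(s[t],[1,99]).round(4),np.median(l[t]),np.percentile(z[t],98))
cv2.imwrite('pics/w2.png',p[:,:,::-1])
E
python3 m3.py
```

```text
t 3.65 at [ 0.5212 -0.3325  0.1099] yaw 81.3 shift cm [-1.13  0.01 -9.01] spin 0.0 F [ 0.1 -0.5  0.5] open 0.0688 grip 0.0
4711 [-0.0119  0.0528] -6.419825826460101e-05 0.07238755043309365
```

Emit:
send_rows([
  {"translation":[2,0,0],"spin":0,"jaw":0.75},
  {"translation":[3.9,0,0],"spin":0,"jaw":0.75},
  {"translation":[3.9,0,2.5],"spin":0,"jaw":0.75},
  {"translation":[3.9,0,5],"spin":0,"jaw":0.75},
  {"translation":[3.9,0,5.9],"spin":0,"jaw":0.75},
], force=5)

```text
time: 4.2
tool_pos: [0.5271, -0.2921, 0.0501]
tool_rot: [-3.136, -0.003, 1.421]
contact_force: [-0.1, -0.8, 0.2]
opening: 0.069
grip_force: 0.0
```

Emit:
send_rows([
  {"translation":[0,0,0],"spin":0,"jaw":0.3},
  {"translation":[0,0,0],"spin":0,"jaw":0.3},
  {"translation":[0,0,0],"spin":0,"jaw":0.3},
  {"translation":[0,0,0],"spin":0,"jaw":0.3},
  {"translation":[0,0,0],"spin":0,"jaw":0.3},
], force=5)

```text
time: 4.7
tool_pos: [0.5286, -0.2951, 0.0544]
tool_rot: [3.141, 0.0, 1.419]
contact_force: [-2.2, 0.9, 3.6]
opening: 0.0444
grip_force: 5.0
```

Emit:
send_rows([
  {"translation":[0,0,-0.8],"spin":0,"jaw":0.3},
  {"translation":[0,0,-1.6],"spin":0,"jaw":0.3},
  {"translation":[0,0,-2.4],"spin":0,"jaw":0.3},
  {"translation":[0,0,-3.2],"spin":0,"jaw":0.3},
  {"translation":[0,0,-4],"spin":0,"jaw":0.3},
])

```text
time: 5.2
tool_pos: [0.5287, -0.295, 0.0943]
tool_rot: [3.141, 0.0, 1.419]
contact_force: [-0.1, -1.0, -3.6]
opening: 0.0443
grip_force: 5.0
```

```bash
cat > m4.py <<'E'
from h import *
import sys
go(.52,-.344,.2,81.3)
s=[]
p,d,K,T=cam('wrist'); q=read_camera('scene')[0]; S=monitor.observe(); 
f=get_calibration('scene'); K=f['intrinsics']; R=rot(f['orientation']); c=R.T@(S['tool_pos']-f['origin']); u=int(K[0,2]-K[0,0]*c[0]/c[2]); v=int(K[1,2]+K[1,1]*c[1]/c[2])
u=max(u,48);v=max(v,60); cr=q[v-60:v+60,u-48:u+48]
cv2.imwrite(f'pics/{sys.argv[1]}.png',np.hstack([cv2.resize(p,(440,440))[:,:,::-1],cv2.resize(cr,(352,440),interpolation=2)[:,:,::-1]]))
E
python3 m4.py g1
```

```text
t 5.2 at [ 0.5287 -0.295   0.0943] yaw 81.32 shift cm [ -4.98  -0.12 -10.57] spin 0.02 F [-0.1 -1.  -3.6] open 0.0443 grip 5.0
```

View pics/g1.png

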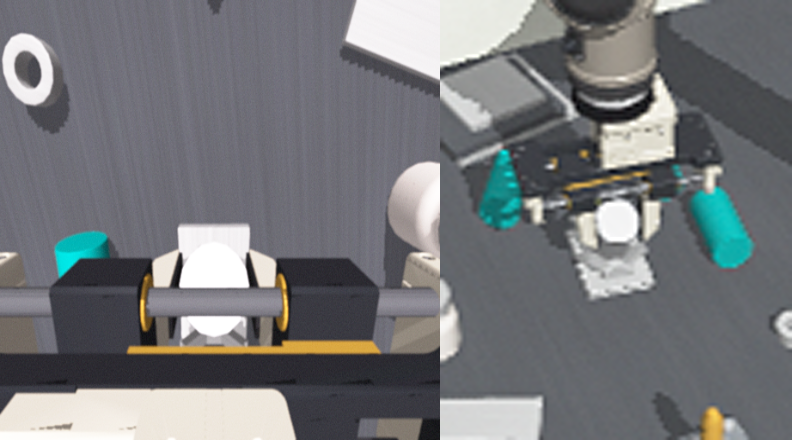

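The tube is pivoting: its cap at (215,290) in the wrist view now faces partly up between the fingers. I'll keep lifting and measure the tilt.

Emit:
send_rows([
  {"translation":[0,0,-1.5],"spin":0,"jaw":0.3},
  {"translation":[0,0,-3],"spin":0,"jaw":0.3},
  {"translation":[0,0,-4.5],"spin":0,"jaw":0.3},
  {"translation":[0,0,-5.5],"spin":0,"jaw":0.3},
  {"translation":[0,0,-5.5],"spin":0,"jaw":0.3},
])

```text
time: 5.8
tool_pos: [0.5293, -0.2954, 0.1498]
tool_rot: [3.139, 0.001, 1.419]
contact_force: [0.5, 0.1, -2.1]
opening: 0.0441
grip_force: 5.0
```

```bash
cat > m5.py <<'E'
from h import *
import sys
def fit(name=None):
    S=monitor.observe(); go(*S['tool_pos'])
    p,d,K,T=cam('wrist'); h=np.array(get_calibration('wrist')['hand_eye']); W=cloud(d,K,h) # tool frame
    if name: cv2.imwrite(f'pics/{name}.png',p[150:330,100:400,::-1].repeat(2,0).repeat(2,1))
    m=np.isfinite(W[...,0])&(abs(W[...,0])<.05)&(abs(W[...,1])<.021)&(W[...,2]>-.04)&(W[...,2]<.03)&(p.min(-1)>150)
    P=W[m]; rng=np.random.default_rng(0); best=None
    for _ in range(300):
        q=P[rng.choice(len(P),3,0)]; n=np.cross(q[1]-q[0],q[2]-q[0]); L=np.linalg.norm(n)
        if L<1e-6: continue
        n/=L; k=abs((P-q[0])@n)<.0012
        if best is None or k.sum()>best.sum(): best=k
    Q=P[best]; c=Q.mean(0); n=np.linalg.svd(Q-c,full_matrices=False)[2][2]; n*=-np.sign(n[2])
    print(len(P),best.sum(),'plane centre mm',(c*1000).round(1),'normal',n.round(3),'tilt deg',np.degrees(np.arctan2(n[0],-n[2])).round(1),'ext',(1000*np.ptp(Q,0)).round(1),'xr',(1000*np.percentile(Q[:,0],[1,99])).round(1))
fit(*sys.argv[1:])
E
python3 m5.py g2
```

```text
t 5.8 at [ 0.5293 -0.2954  0.1498] yaw 81.32 shift cm [0. 0. 0.] spin None F [ 0.5  0.1 -2.1] open 0.0441 grip 5.0
3097 2867 plane centre mm [ 1.9 -0.4 -2. ] normal [ 0.468 -0.002 -0.884] tilt deg 27.9 ext [38.6 42.  21.1] xr [-18.7  17.5]
```

View pics/g2.png

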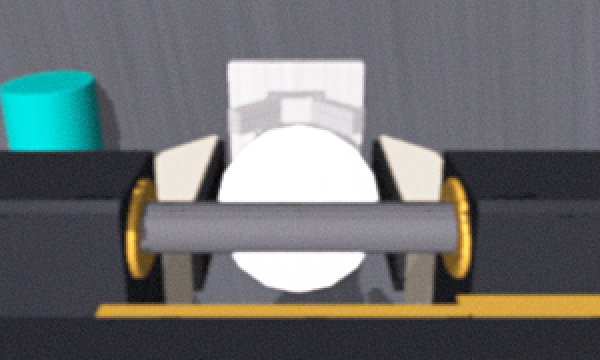

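The cap disc at (298,208) is about 28° short of level. I'll use the fixed rest's support face to push the mouth under the grip.

Emit:
send_rows([
  {"translation":[2,0,0],"spin":0,"jaw":0.3},
  {"translation":[4,0,0],"spin":0,"jaw":0.3},
  {"translation":[5.8,0,1.5],"spin":0,"jaw":0.3},
  {"translation":[5.8,0,3.5],"spin":0,"jaw":0.3},
  {"translation":[5.8,0,5.3],"spin":0,"jaw":0.3},
])

```text
time: 6.35
tool_pos: [0.5371, -0.2355, 0.094]
tool_rot: [-3.14, -0.001, 1.421]
contact_force: [0.1, -0.2, -3.2]
opening: 0.0447
grip_force: 5.0
```

Emit:
send_rows([
  {"translation":[-0.8,0,0],"spin":0,"jaw":0.3},
  {"translation":[-1.6,0,0],"spin":0,"jaw":0.3},
  {"translation":[-2.2,0,0],"spin":0,"jaw":0.3},
  {"translation":[-2.8,0,0],"spin":0,"jaw":0.3},
  {"translation":[-3.2,0,0],"spin":0,"jaw":0.3},
])

```text
time: 6.85
tool_pos: [0.5332, -0.2699, 0.0974]
tool_rot: [3.139, 0.0, 1.418]
contact_force: [-1.4, 5.3, 6.4]
opening: 0.0446
grip_force: 5.0
```

```bash
python3 m5.py
```

```text
t 6.85 at [ 0.5332 -0.2699  0.0974] yaw 81.27 shift cm [0. 0. 0.] spin None F [-1.4  5.3  6.4] open 0.0446 grip 5.0
3476 2863 plane centre mm [ 1.2 -0.4 -6.4] normal [ 0.206 -0.    -0.978] tilt deg 11.9 ext [42.6 41.1 10.6] xr [-21.3  18.9]
```

Emit:
send_rows([
  {"translation":[0,0,-0.3],"spin":0,"jaw":0.3},
  {"translation":[-0.5,0,-0.3],"spin":0,"jaw":0.3},
  {"translation":[-1,0,-0.3],"spin":0,"jaw":0.3},
  {"translation":[-1.5,0,-0.3],"spin":0,"jaw":0.3},
  {"translation":[-1.5,0,-0.3],"spin":0,"jaw":0.3},
])

```text
time: 7.4
tool_pos: [0.5306, -0.2853, 0.0996]
tool_rot: [3.14, 0.001, 1.419]
contact_force: [-1.8, 2.8, 4.1]
opening: 0.0449
grip_force: 5.0
```

```bash
python3 m5.py
```

```text
t 7.4 at [ 0.5306 -0.2853  0.0996] yaw 81.28 shift cm [0. 0. 0.] spin None F [-1.8  2.8  4.1] open 0.0449 grip 5.0
4241 2586 plane centre mm [ -1.   -0.4 -10.1] normal [-0.002  0.01  -1.   ] tilt deg -0.1 ext [43.6 40.2  3.1] xr [-23.1  18.3]
```

Emit:
send_rows([
  {"translation":[0.6,0,0],"spin":0,"jaw":0.3},
  {"translation":[0.6,0,-3],"spin":0,"jaw":0.3},
  {"translation":[0.6,0,-7],"spin":0,"jaw":0.3},
  {"translation":[2,0,-11],"spin":0,"jaw":0.3},
  {"translation":[5,0,-12],"spin":0,"jaw":0.3},
], force=15)

```text
time: 7.95
tool_pos: [0.5393, -0.2371, 0.223]
tool_rot: [3.134, 0.004, 1.417]
contact_force: [0.1, -0.1, -2.1]
opening: 0.0444
grip_force: 15.0
```

Emit:
send_rows([
  {"translation":[4,0,0],"spin":0,"jaw":0.3},
  {"translation":[8,0,0],"spin":0,"jaw":0.3},
  {"translation":[11,0,0],"spin":0,"jaw":0.3},
  {"translation":[11,0,0],"spin":0,"jaw":0.3},
  {"translation":[11,0,0],"spin":0,"jaw":0.3},
])

```text
time: 8.45
tool_pos: [0.5545, -0.1256, 0.2183]
tool_rot: [-3.141, 0.001, 1.421]
contact_force: [0.1, -1.2, -1.6]
opening: 0.044
grip_force: 15.0
```

```bash
python3 m5.py; cat > m6.py <<'E'
from h import *
p,d,K,T=cam('wrist'); W=cloud(d,K,T); z=W[...,2]; xy=W[...,:2]; S=monitor.observe()
near=np.hypot(xy[...,0]-.5526,xy[...,1]+.0318)<.06
for n,a,b in [('post',.097,.11),('postside',.05,.092),('seat',.034,.046)]:
    m=near&(z>a)&(z<b); 
    if m.sum()>20: print(n,m.sum(),'mean',xy[m].mean(0).round(4),'rect',cv2.minAreaRect(xy[m].astype(np.float32)*1000), 'circ',cv2.minEnclosingCircle(xy[m].astype(np.float32)*1000))
go(.5526,-.0318,.22,81.3)
cv2.imwrite('pics/w6.png',cv2.resize(p[:,:,::-1],(800,600)))
E
python3 m6.py
```

```text
t 8.45 at [ 0.5545 -0.1256  0.2183] yaw 81.41 shift cm [0. 0. 0.] spin None F [ 0.1 -1.2 -1.6] open 0.044 grip 15.0
4168 2600 plane centre mm [ -0.8  -0.2 -10. ] normal [ 0.     0.002 -1.   ] tilt deg 0.0 ext [43.9 40.4  2.5] xr [-23.2  18.3]
post 311 mean [ 0.5534 -0.0309] rect ((553.0853881835938, -30.589481353759766), (16.77100372314453, 16.333473205566406), 12.100930213928223) circ ((553.2119140625, -30.80002784729004), 9.017959594726562)
postside 47 mean [ 0.5573 -0.0375] rect ((554.1033935546875, -35.30440902709961), (20.171308517456055, 10.171545028686523), 11.59362506866455) circ ((553.3185424804688, -31.47796630859375), 10.154617309570312)
seat 1960 mean [ 0.5535 -0.0277] rect ((555.166015625, -26.94607162475586), (63.633609771728516, 55.40597152709961), 61.21342849731445) circ ((551.479736328125, -25.405563354492188), 33.23849868774414)
t 8.55 at [ 0.5544 -0.1269  0.2183] yaw 81.28 shift cm [ 9.37 -1.62 -0.18] spin -0.02 F [-0.4  0.2 -2.3] open 0.0443 grip 15.0
```

View pics/w6.png

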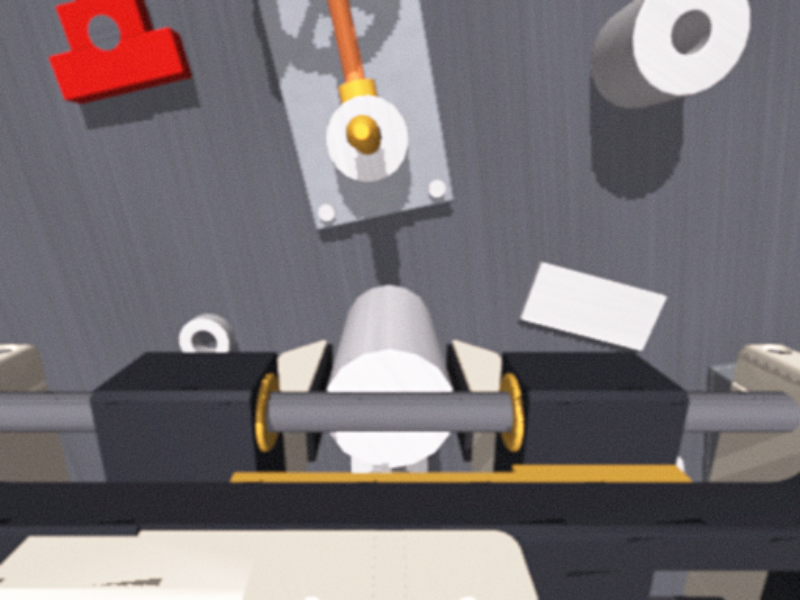

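```bash
python3 -c "
from h import *
go(.5534,-.0287,.2183,81.3)
go(.5534,-.0287,.2183,81.3)"
```

```text
t 8.55 at [ 0.5544 -0.1269  0.2183] yaw 81.28 shift cm [ 9.69 -1.59 -0.01] spin -0.02 F [-0.4  0.2 -2.3] open 0.0443 grip 15.0
t 8.55 at [ 0.5544 -0.1269  0.2183] yaw 81.28 shift cm [ 9.69 -1.59 -0.01] spin -0.02 F [-0.4  0.2 -2.3] open 0.0443 grip 15.0
```

Emit:
send_rows([
  {"translation":[3,-0.5,0],"spin":0,"jaw":0.3},
  {"translation":[6,-1,0],"spin":0,"jaw":0.3},
  {"translation":[8.5,-1.4,0],"spin":0,"jaw":0.3},
  {"translation":[9.65,-1.6,0],"spin":0,"jaw":0.3},
  {"translation":[9.65,-1.6,0],"spin":0,"jaw":0.3},
])

```text
time: 9.05
tool_pos: [0.5533, -0.028, 0.2185]
tool_rot: [-3.142, 0.0, 1.42]
contact_force: [-0.1, -0.7, -1.9]
opening: 0.0443
grip_force: 15.0
```

```bash
python3 m5.py; python3 -c "
from h import *
go(.5534,-.0287,.2183,81.3); read_camera('top')
go(.5534,-.0287,.2183,81.3)"
```

```text
t 9.05 at [ 0.5533 -0.028   0.2185] yaw 81.36 shift cm [0. 0. 0.] spin None F [-0.1 -0.7 -1.9] open 0.0443 grip 15.0
4173 2612 plane centre mm [ -0.9  -0.3 -10. ] normal [ 0.001  0.007 -1.   ] tilt deg 0.0 ext [44.1 40.3  2.9] xr [-23.   18.3]
t 9.1 at [ 0.5534 -0.0289  0.2185] yaw 81.33 shift cm [ 0.02 -0.    0.02] spin 0.03 F [ 0.2  0.  -3.1] open 0.0441 grip 15.0
t 9.15 at [ 0.5534 -0.0294  0.2185] yaw 81.28 shift cm [ 0.07 -0.01  0.02] spin -0.02 F [ 0.4 -0.8 -1.8] open 0.0442 grip 15.0
```

Emit:
send_rows([
  {"translation":[0,0,2.5],"spin":0,"jaw":0.3},
  {"translation":[0,0,4],"spin":0,"jaw":0.3},
  {"translation":[0,0,5],"spin":0,"jaw":0.3},
  {"translation":[0,0,6],"spin":0,"jaw":0.3},
  {"translation":[0,0,7],"spin":0,"jaw":0.3},
])

```text
time: 9.65
tool_pos: [0.5536, -0.0289, 0.1482]
tool_rot: [3.141, 0.0, 1.418]
contact_force: [0.2, -0.4, -2.2]
opening: 0.0441
grip_force: 15.0
```

Emit:
send_rows([
  {"translation":[0,0,1],"spin":0,"jaw":0.3},
  {"translation":[0,0,2],"spin":0,"jaw":0.3},
  {"translation":[0,0,2.6],"spin":0,"jaw":0.3},
  {"translation":[0,0,3.0],"spin":0,"jaw":0.3},
  {"translation":[0,0,3.2],"spin":0,"jaw":0.3},
])

```text
time: 10.15
tool_pos: [0.5533, -0.0281, 0.1162]
tool_rot: [-3.141, 0.0, 1.419]
contact_force: [0.7, 0.3, -2.4]
opening: 0.0441
grip_force: 15.0
```

Mouth should be about 2 mm above the seat, so I'll go down gently to contact.

Emit:
send_rows([
  {"translation":[0,0,0.1],"spin":0,"jaw":0.3},
  {"translation":[0,0,0.2],"spin":0,"jaw":0.3},
  {"translation":[0,0,0.25],"spin":0,"jaw":0.3},
  {"translation":[0,0,0.3],"spin":0,"jaw":0.3},
  {"translation":[0,0,0.35],"spin":0,"jaw":0.3},
])

```text
time: 10.65
tool_pos: [0.5534, -0.0281, 0.1136]
tool_rot: [3.141, 0.0, 1.419]
contact_force: [-2.3, -0.5, 4.9]
opening: 0.0442
grip_force: 15.0
```

Emit:
send_rows([
  {"translation":[0,0,0],"spin":0,"jaw":0.6},
  {"translation":[0,0,0],"spin":0,"jaw":0.75},
  {"translation":[0,0,0],"spin":0,"jaw":0.75},
  {"translation":[0,0,0],"spin":0,"jaw":0.75},
  {"translation":[0,0,0],"spin":0,"jaw":0.75},
])

```text
time: 11.15
tool_pos: [0.5533, -0.0282, 0.113]
tool_rot: [3.142, 0.0, 1.419]
contact_force: [0.1, -1.2, -0.6]
opening: 0.0688
grip_force: 0.0
```

Emit:
send_rows([
  {"translation":[0,0,-0.5],"spin":0,"jaw":0.75},
  {"translation":[0,0,-2.5],"spin":0,"jaw":0.75},
  {"translation":[0,0,-5],"spin":0,"jaw":0.75},
  {"translation":[0,0,-9],"spin":0,"jaw":0.75},
  {"translation":[0,0,-11],"spin":0,"jaw":0.75},
])

```text
time: 11.65
tool_pos: [0.5542, -0.0283, 0.2266]
tool_rot: [3.137, 0.0, 1.419]
contact_force: [0.3, 0.1, -0.9]
opening: 0.0688
grip_force: 0.0
```

```bash
cat > m7.py <<'E'
from h import *
for n in ['wrist','top']:
    p,d,K,T=cam(n); W=cloud(d,K,T); z=W[...,2]; xy=W[...,:2]
    near=np.hypot(xy[...,0]-.5526,xy[...,1]+.0318)<.04
    m=near&(z>.112)&(z<.135); Q=W[m]; 
    if len(Q)<30: continue
    c=Q.mean(0); nn=np.linalg.svd(Q-c,full_matrices=False)[2][2]
    print(n,len(Q),c.round(4),'n',nn.round(3),'circ',cv2.minEnclosingCircle(xy[m].astype(np.float32)*1000),np.percentile(Q[:,2],[5,50,95]).round(4))
    s=np.array([.5405,.177]); 
    m=(np.hypot(xy[...,0]-s[0],xy[...,1]-s[1])<.075)
    r=m&(z>.1)&(z<.116)
    if r.sum()>100: print('rim',r.sum(),cv2.minEnclosingCircle(xy[r].astype(np.float32)*1000),cv2.minAreaRect(xy[r].astype(np.float32)*1000)[:2])
    r=m&(z>.15)&(z<.18)
    if r.sum()>10: print('handle',r.sum(),W[r].mean(0).round(4),cv2.minEnclosingCircle(xy[r].astype(np.float32)*1000))
go(.498,.2025,.23,81.3)
E
python3 m7.py
```

```text
wrist 1814 [ 0.5523 -0.0292  0.1233] n [0.008 0.052 0.999] circ ((552.0529174804688, -30.619630813598633), 21.851213455200195) [0.1215 0.1236 0.1246]
rim 990 ((535.7538452148438, 136.0008544921875), 33.83776092529297) ((534.8524780273438, 129.92774963378906), (12.279271125793457, 67.6753158569336))
t 11.75 at [ 0.5548 -0.0284  0.2268] yaw 81.32 shift cm [21.97 -9.1  -0.39] spin 0.02 F [0.6 0.2 0.3] open 0.0687 grip 0.0
```

Emit:
send_rows([
  {"translation":[4,-1.7,-1],"spin":0,"jaw":0.75},
  {"translation":[8,-3.4,-2],"spin":0,"jaw":0.75},
  {"translation":[12,-5.1,-2],"spin":0,"jaw":0.75},
  {"translation":[14,-6,-2],"spin":0,"jaw":0.75},
  {"translation":[14,-6,-2],"spin":0,"jaw":0.75},
])

```text
time: 12.25
tool_pos: [0.5137, 0.1219, 0.2422]
tool_rot: [-3.14, -0.0, 1.423]
contact_force: [0.3, -0.1, -0.2]
opening: 0.0686
grip_force: 0.0
```

```bash
sed -i "s/z>.112)&(z<.135/z>.1205)\&(z<.135/; s/^go.*//" m7.py; cat >> m7.py <<'E'
p,d,K,T=cam('wrist'); W=cloud(d,K,T); z=W[...,2]; xy=W[...,:2]
dk=(p.max(-1)<70)
m=np.hypot(xy[...,0]-.5405,xy[...,1]-.177)<.08
r=m&(z>.1)&(z<.116)&~dk; print('rim',r.sum(),cv2.minEnclosingCircle(xy[r].astype(np.float32)*1000))
A=xy[r]; # fit rim circle by RANSAC-ish: outer points
from scipy.optimize import least_squares
f=lambda q:np.clip(abs(np.hypot(A[:,0]-q[0],A[:,1]-q[1])-.05)-.004,0,None)
o=least_squares(f,[.5405,.177],loss='cauchy',f_scale=.002); print('stem',o.x)
r=m&(z>.162)&(z<.175); print('htop',r.sum(),W[r].mean(0).round(4),cv2.minEnclosingCircle(xy[r].astype(np.float32)*1000))
r=m&(z>.12)&(z<.175)&dk; print('hall',r.sum(),W[r].mean(0).round(4),cv2.minAreaRect(xy[r].astype(np.float32)*1000))
cv2.imwrite('pics/w7.png',cv2.resize(p[:,:,::-1],(800,600)))
go(.498,.2025,.145,81.3)
E
python3 m7.py
```

```text
wrist 44 [ 0.5545 -0.01    0.1223] n [-0.142 -0.934  0.326] circ ((554.410888671875, -11.967447280883789), 10.309796333312988) [0.1207 0.1223 0.1241]
rim 5622 ((540.9178466796875, 179.12428283691406), 55.71322250366211) ((540.7267456054688, 179.0570068359375), (108.13770294189453, 108.10152435302734))
handle 631 [0.499  0.2046 0.1653] ((498.0615234375, 204.84828186035156), 10.398863792419434)
top 157 [ 0.5515 -0.0323  0.1246] n [0.012 0.002 1.   ] circ ((551.8829956054688, -32.58631896972656), 21.78049087524414) [0.121  0.1245 0.1289]
rim 5673 ((540.656005859375, 179.17413330078125), 55.7365837097168)
stem [0.54020324 0.17889701]
htop 542 [0.4985 0.2048 0.1662] ((498.2293395996094, 204.84666442871094), 9.91269302368164)
hall 627 [0.4995 0.2042 0.1646] ((498.37744140625, 204.5756072998047), (19.30345916748047, 19.387300491333008), 43.61221694946289)
t 12.4 at [0.515  0.1187 0.2424] yaw 81.31 shift cm [ 8.04 -2.94  9.73] spin 0.01 F [-0.4 -0.4 -0.1] open 0.069 grip 0.0
```

View pics/w7.png

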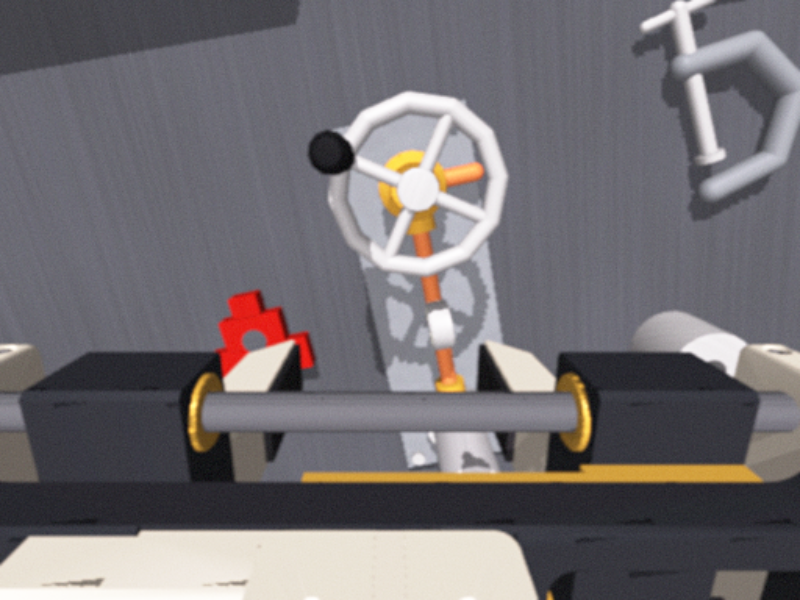

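Handle at (330,152), hub at (418,189) in the wrist view; the tube stands upright and seated. Next I'll grip the handle.

```bash
python3 -c "
from h import *
go(.4983,.2048,.143,81.3)"
```

```text
t 12.4 at [0.515  0.1187 0.2424] yaw 81.31 shift cm [ 8.27 -2.95  9.93] spin 0.01 F [-0.4 -0.4 -0.1] open 0.069 grip 0.0
```

Emit:
send_rows([
  {"translation":[3.5,-1.3,0],"spin":0,"jaw":0.6},
  {"translation":[7,-2.5,0],"spin":0,"jaw":0.6},
  {"translation":[8.15,-2.9,0],"spin":0,"jaw":0.6},
  {"translation":[8.15,-2.9,0],"spin":0,"jaw":0.6},
  {"translation":[8.15,-2.9,2],"spin":0,"jaw":0.6},
], force=25)

```text
time: 12.9
tool_pos: [0.5006, 0.2033, 0.2248]
tool_rot: [3.137, -0.001, 1.419]
contact_force: [0.4, 1.5, -0.8]
opening: 0.0553
grip_force: 0.0
```

Emit:
send_rows([
  {"translation":[0,0,3],"spin":0,"jaw":0.6},
  {"translation":[0,0,6],"spin":0,"jaw":0.6},
  {"translation":[0,0,8],"spin":0,"jaw":0.4},
  {"translation":[0,0,8],"spin":0,"jaw":0.1},
  {"translation":[0,0,8],"spin":0,"jaw":0.1},
])

```text
time: 13.4
tool_pos: [0.4994, 0.203, 0.1433]
tool_rot: [3.142, 0.0, 1.418]
contact_force: [0.3, -0.9, 0.3]
opening: 0.0356
grip_force: 0.0
```

Emit:
send_rows([
  {"translation":[0,0,0],"spin":0,"jaw":0.1},
  {"translation":[0,0,0],"spin":0,"jaw":0.1},
  {"translation":[0,0,0],"spin":0,"jaw":0.1},
  {"translation":[0,0,0],"spin":0,"jaw":0.1},
  {"translation":[0,0,0],"spin":0,"jaw":0.1},
])

```text
time: 13.9
tool_pos: [0.4988, 0.2043, 0.1442]
tool_rot: [3.14, -0.0, 1.42]
contact_force: [-3.6, -0.2, 6.1]
opening: 0.0202
grip_force: 25.0
```

```bash
python3 -c "
from h import *
go(.4983,.2048,.143,81.3); cam('wrist');go(.4983,.2048,.143,81.3);cam('wrist');go(.4983,.2048,.143,81.3)"
```

```text
t 13.9 at [0.4988 0.2043 0.1442] yaw 81.33 shift cm [ 0.04 -0.05  0.12] spin 0.03 F [-3.6 -0.2  6.1] open 0.0202 grip 25.0
t 13.95 at [0.4988 0.2043 0.1442] yaw 81.34 shift cm [ 0.04 -0.05  0.12] spin 0.04 F [-3.9 -0.7  6.1] open 0.02 grip 25.0
t 14.0 at [0.4987 0.2043 0.1443] yaw 81.34 shift cm [ 0.04 -0.05  0.12] spin 0.04 F [-3.6 -0.5  6.3] open 0.0202 grip 25.0
```

```bash
cat > arc.py <<'E'
import numpy as np,sys
def arc(t0,st,n=5,R=5.0,psi=np.radians(81.3)):
    o=[]
    for i in range(1,n+1):
        a,b=np.radians(t0),np.radians(t0+st*i); dx,dy=R*(np.cos(b)-np.cos(a)),R*(np.sin(b)-np.sin(a))
        o.append([round(np.cos(psi)*dx+np.sin(psi)*dy,2),round(np.sin(psi)*dx-np.cos(psi)*dy,2)])
    print(t0,'->',t0+st*n,o)
if __name__=='__main__':
    arc(*map(float,sys.argv[1:3]))
E
python3 arc.py 148.8 -15; python3 arc.py 73.8 -13.5
```

```text
148.8 -> 73.80000000000001 [[np.float64(1.13), np.float64(0.65)], [np.float64(2.05), np.float64(1.58)], [np.float64(2.71), np.float64(2.71)], [np.float64(3.04), np.float64(3.97)], [np.float64(3.04), np.float64(5.27)]]
73.8 -> 6.299999999999997 [[np.float64(-0.29), np.float64(1.14)], [np.float64(-0.84), np.float64(2.18)], [np.float64(-1.61), np.float64(3.06)], [np.float64(-2.57), np.float64(3.74)], [np.float64(-3.66), np.float64(4.18)]]
```

Emit:
send_rows([
  {"translation":[1.13,0.65,0],"spin":0,"jaw":0.1},
  {"translation":[2.05,1.58,0],"spin":0,"jaw":0.1},
  {"translation":[2.71,2.71,0],"spin":0,"jaw":0.1},
  {"translation":[3.04,3.97,0],"spin":0,"jaw":0.1},
  {"translation":[3.04,5.27,0],"spin":0,"jaw":0.1},
])

```text
time: 14.5
tool_pos: [0.5556, 0.2255, 0.1442]
tool_rot: [3.141, 0.002, 1.42]
contact_force: [-7.3, -9.0, 8.2]
opening: 0.0202
grip_force: 25.0
```

```bash
cat > st.py <<'E'
from h import *
P=[]
for _ in range(2): P.append(monitor.observe()['tool_pos']); read_camera('wrist')
r=np.mean(P,0)[:2]-[.5406,.179]; print('rel',r.round(4),'R',np.hypot(*r).round(4),'deg',np.degrees(np.arctan2(r[1],r[0])).round(1)); go(.5,.2,.143,81.3)
E
python3 st.py
```

```text
rel [0.016  0.0461] R 0.0488 deg 70.9
t 14.6 at [0.5574 0.2249 0.1443] yaw 81.3 shift cm [-3.33 -5.29  0.11] spin 0.0 F [ 0.4 -5.8  5.4] open 0.0205 grip 25.0
```

Emit:
send_rows([
  {"translation":[-0.29,1.14,0],"spin":0,"jaw":0.1},
  {"translation":[-0.84,2.18,0],"spin":0,"jaw":0.1},
  {"translation":[-1.61,3.06,0],"spin":0,"jaw":0.1},
  {"translation":[-2.57,3.74,0],"spin":0,"jaw":0.1},
  {"translation":[-3.66,4.18,0],"spin":0,"jaw":0.1},
])

```text
time: 15.1
tool_pos: [0.5906, 0.1842, 0.1442]
tool_rot: [-3.141, -0.001, 1.42]
contact_force: [-8.8, 2.7, 8.6]
opening: 0.02
grip_force: 25.0
```

```bash
python3 st.py
```

```text
rel [0.0501 0.0042] R 0.0503 deg 4.8
t 15.2 at [0.5908 0.1826 0.1443] yaw 81.28 shift cm [ 0.34 -9.24  0.13] spin -0.02 F [-6.  -3.2  6.7] open 0.0203 grip 25.0
```

Emit:
send_rows([
  {"translation":[-0.2,-0.1,0],"spin":0,"jaw":0.1},
  {"translation":[-0.4,-0.1,0],"spin":0,"jaw":0.1},
  {"translation":[-0.5,-0.1,0],"spin":0,"jaw":0.1},
  {"translation":[-0.6,-0.1,0],"spin":0,"jaw":0.1},
  {"translation":[-0.6,-0.1,0],"spin":0,"jaw":0.1},
])

```text
time: 15.7
tool_pos: [0.5908, 0.1803, 0.1443]
tool_rot: [3.137, -0.005, 1.42]
contact_force: [3.0, 10.1, 5.0]
opening: 0.0206
grip_force: 25.0
```

```bash
python3 st.py
```

```text
rel [0.0502 0.0013] R 0.0502 deg 1.4
t 15.8 at [0.5908 0.1803 0.1443] yaw 81.35 shift cm [ 0.58 -9.27  0.09] spin 0.05 F [3.2 9.5 4.6] open 0.0202 grip 25.0
```

Emit:
send_rows([
  {"translation":[-0.1,0,0],"spin":0,"jaw":0.1},
  {"translation":[-0.2,0,0],"spin":0,"jaw":0.1},
  {"translation":[-0.3,0,0],"spin":0,"jaw":0.1},
  {"translation":[-0.3,0,0],"spin":0,"jaw":0.1},
  {"translation":[-0.3,0,0],"spin":0,"jaw":0.1},
])

```text
time: 16.3
tool_pos: [0.5908, 0.18, 0.1443]
tool_rot: [3.136, -0.009, 1.42]
contact_force: [6.2, 19.7, 1.8]
opening: 0.0204
grip_force: 25.0
```

```bash
python3 st.py
```

```text
rel [0.0502 0.001 ] R 0.0502 deg 1.2
t 16.4 at [0.5908 0.1801 0.1443] yaw 81.39 shift cm [ 0.61 -9.27  0.09] spin 0.09 F [ 5.8 18.5  0.7] open 0.0204 grip 25.0
```

The stop is reached: about 20 N and no further motion. Now backing off in quarter turns.

```bash
for a in 1.3 91.3 181.3 271.3; do python3 arc.py $a 18 | sed 's/np.float64//g'; done
```

```text
1.3 -> 91.3 [[(1.48), (-0.51)], [(2.73), (-1.45)], [(3.63), (-2.73)], [(4.08), (-4.23)], [(4.06), (-5.79)]]
91.3 -> 181.3 [[(-0.51), (-1.48)], [(-1.45), (-2.73)], [(-2.73), (-3.63)], [(-4.23), (-4.08)], [(-5.79), (-4.06)]]
181.3 -> 271.3 [[(-1.48), (0.51)], [(-2.73), (1.45)], [(-3.63), (2.73)], [(-4.08), (4.23)], [(-4.06), (5.79)]]
271.3 -> 361.3 [[(0.51), (1.48)], [(1.45), (2.73)], [(2.73), (3.63)], [(4.23), (4.08)], [(5.79), (4.06)]]
```

First quarter, with 0.6 cm added on x to undo the push.

Emit:
send_rows([
  {"translation":[2.08,-0.51,0],"spin":0,"jaw":0.1},
  {"translation":[3.33,-1.45,0],"spin":0,"jaw":0.1},
  {"translation":[4.23,-2.73,0],"spin":0,"jaw":0.1},
  {"translation":[4.68,-4.23,0],"spin":0,"jaw":0.1},
  {"translation":[4.66,-5.79,0],"spin":0,"jaw":0.1},
])

```text
time: 16.9
tool_pos: [0.5396, 0.2278, 0.1442]
tool_rot: [3.137, 0.004, 1.42]
contact_force: [4.4, -16.6, 8.5]
opening: 0.02
grip_force: 25.0
```

```bash
python3 st.py
```

```text
rel [-0.0022  0.0487] R 0.0488 deg 92.6
t 17.0 at [0.5379 0.2276 0.1442] yaw 81.38 shift cm [-3.3  -3.33  0.13] spin 0.08 F [ -2.1 -11.1   8.3] open 0.0205 grip 25.0
```

Emit:
send_rows([
  {"translation":[-0.75,-1.48,0],"spin":0,"jaw":0.1},
  {"translation":[-1.7,-2.73,0],"spin":0,"jaw":0.1},
  {"translation":[-2.98,-3.63,0],"spin":0,"jaw":0.1},
  {"translation":[-4.48,-4.08,0],"spin":0,"jaw":0.1},
  {"translation":[-6.04,-4.06,0],"spin":0,"jaw":0.1},
])

```text
time: 17.5
tool_pos: [0.4908, 0.1766, 0.1442]
tool_rot: [3.137, -0.002, 1.42]
contact_force: [10.3, 4.0, 0.6]
opening: 0.0202
grip_force: 25.0
```

```bash
python3 st.py
```

```text
rel [-0.0497 -0.0035] R 0.0498 deg -176.0
t 17.6 at [0.4909 0.1749 0.1442] yaw 81.27 shift cm [2.62 0.51 0.12] spin -0.03 F [ 3.9 -2.   5.7] open 0.0202 grip 25.0
```

Emit:
send_rows([
  {"translation":[-1.48,0.51,0],"spin":0,"jaw":0.1},
  {"translation":[-2.73,1.45,0],"spin":0,"jaw":0.1},
  {"translation":[-3.63,2.73,0],"spin":0,"jaw":0.1},
  {"translation":[-4.08,4.23,0],"spin":0,"jaw":0.1},
  {"translation":[-4.06,5.79,0],"spin":0,"jaw":0.1},
])

```text
time: 18.1
tool_pos: [0.5408, 0.1273, 0.1442]
tool_rot: [3.141, -0.001, 1.419]
contact_force: [-3.1, 8.0, 10.1]
opening: 0.0203
grip_force: 25.0
```

```bash
python3 st.py
```

```text
rel [ 0.0015 -0.0516] R 0.0516 deg -88.3
t 18.2 at [0.543  0.1275 0.1442] yaw 81.28 shift cm [ 6.52 -5.35  0.11] spin -0.02 F [2.5 2.  8.8] open 0.0203 grip 25.0
```

Emit:
send_rows([
  {"translation":[0.51,1.48,0],"spin":0,"jaw":0.1},
  {"translation":[1.45,2.73,0],"spin":0,"jaw":0.1},
  {"translation":[2.73,3.63,0],"spin":0,"jaw":0.1},
  {"translation":[4.23,4.08,0],"spin":0,"jaw":0.1},
  {"translation":[5.79,4.06,0],"spin":0,"jaw":0.1},
])

```text
time: 18.7
tool_pos: [0.591, 0.1777, 0.1442]
tool_rot: [3.138, 0.001, 1.419]
contact_force: [-2.3, -3.9, 9.5]
opening: 0.0202
grip_force: 25.0
```

```bash
python3 st.py
```

```text
rel [0.0503 0.0001] R 0.0503 deg 0.1
t 18.8 at [0.5908 0.18   0.1443] yaw 81.39 shift cm [ 0.61 -9.28  0.09] spin 0.09 F [2.8 3.1 7.3] open 0.0203 grip 25.0
```

Emit:
send_rows([
  {"translation":[1.48,-0.51,0],"spin":0,"jaw":0.1},
  {"translation":[2.73,-1.45,0],"spin":0,"jaw":0.1},
  {"translation":[3.63,-2.73,0],"spin":0,"jaw":0.1},
  {"translation":[4.08,-4.23,0],"spin":0,"jaw":0.1},
  {"translation":[4.06,-5.79,0],"spin":0,"jaw":0.1},
])

```text
time: 19.3
tool_pos: [0.5396, 0.2277, 0.1442]
tool_rot: [3.137, -0.0, 1.42]
contact_force: [3.9, -6.9, 7.5]
opening: 0.0201
grip_force: 25.0
```

Emit:
send_rows([
  {"translation":[-0.51,-1.48,0],"spin":0,"jaw":0.1},
  {"translation":[-1.45,-2.73,0],"spin":0,"jaw":0.1},
  {"translation":[-2.73,-3.63,0],"spin":0,"jaw":0.1},
  {"translation":[-4.23,-4.08,0],"spin":0,"jaw":0.1},
  {"translation":[-5.79,-4.06,0],"spin":0,"jaw":0.1},
])

```text
time: 19.8
tool_pos: [0.4908, 0.1766, 0.1443]
tool_rot: [3.137, -0.002, 1.42]
contact_force: [8.9, 4.2, 0.3]
opening: 0.02
grip_force: 25.0
```

```bash
python3 st.py
```

```text
rel [-0.0497 -0.0035] R 0.0498 deg -176.0
t 19.9 at [0.491  0.1749 0.1442] yaw 81.27 shift cm [2.62 0.51 0.12] spin -0.03 F [ 3.9 -2.   6.7] open 0.0203 grip 25.0
```

Emit:
send_rows([
  {"translation":[-1.48,0.51,0],"spin":0,"jaw":0.1},
  {"translation":[-2.73,1.45,0],"spin":0,"jaw":0.1},
  {"translation":[-3.63,2.73,0],"spin":0,"jaw":0.1},
  {"translation":[-4.08,4.23,0],"spin":0,"jaw":0.1},
  {"translation":[-4.06,5.79,0],"spin":0,"jaw":0.1},
])

```text
time: 20.4
tool_pos: [0.5408, 0.1273, 0.1442]
tool_rot: [-3.142, -0.001, 1.419]
contact_force: [-3.5, 8.1, 9.8]
opening: 0.0203
grip_force: 25.0
```

Emit:
send_rows([
  {"translation":[0.51,1.48,0],"spin":0,"jaw":0.1},
  {"translation":[1.45,2.73,0],"spin":0,"jaw":0.1},
  {"translation":[2.73,3.63,0],"spin":0,"jaw":0.1},
  {"translation":[4.23,4.08,0],"spin":0,"jaw":0.1},
  {"translation":[5.79,4.06,0],"spin":0,"jaw":0.1},
])

```text
time: 20.9
tool_pos: [0.591, 0.1776, 0.1442]
tool_rot: [3.139, 0.001, 1.419]
contact_force: [-1.9, -3.3, 11.1]
opening: 0.0208
grip_force: 25.0
```

Emit:
send_rows([
  {"translation":[0,0,0],"spin":0,"jaw":0.1},
  {"translation":[0,0,0],"spin":0,"jaw":0.1},
  {"translation":[0,0,0],"spin":0,"jaw":0.1},
  {"translation":[0,0,0],"spin":0,"jaw":0.1},
  {"translation":[0,0,0],"spin":0,"jaw":0.1},
])

```text
time: 21.4
tool_pos: [0.5909, 0.179, 0.1442]
tool_rot: [3.138, -0.002, 1.419]
contact_force: [2.8, 2.1, 6.4]
opening: 0.0205
grip_force: 25.0
```

```bash
python3 st.py; sed -n '1,/^go/p' m7.py | head -14 > m8.py; cat >> m8.py <<'E'
cv2.imwrite('pics/end.png',cv2.resize(p[:,:,::-1],(800,600)))
E
python3 m8.py
```

```text
rel [0.0503 0.    ] R 0.0503 deg 0.0
t 21.5 at [0.5909 0.179  0.1443] yaw 81.33 shift cm [ 0.71 -9.3   0.09] spin 0.03 F [2.4 3.  6.6] open 0.02 grip 25.0
top 160 [ 0.5513 -0.032   0.1241] n [-0.002 -0.013  1.   ] circ ((551.6358642578125, -32.345420837402344), 21.690608978271484) [0.121  0.1238 0.1279]
rim 176 ((539.408935546875, 176.32553100585938), 55.39586639404297) ((527.314453125, 155.4132537841797), (60.01316452026367, 110.71910095214844))
```

```bash
python3 -c "
from cell import job
print(job.hand_in())"
```

```text
the job is handed in; nothing more can be done
None
```

The job is handed in after 21.5 s of the 72 s allowed, with no verdict returned. By my measurements the tube stands upright, released and fully down on the seat. The valve was closed to its hard stop and backed off two turns, ending about 0.02 rad short, with the gripper still closed on the handle at 25 N.

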